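# Scoop ceramic insulator beads into the assembly dish

## Task

Use the upright-handled scoop to scoop ceramic beads out of the steel trough and tip them into the round steel dish: at least two of the three beads must end up in the dish, carried there in one scoopful and not touched by the fingers. Then stand the scoop upright again, on the bench or in the trough, and let go of it.

Things in the scene. Friction and masses are not known exactly. Their poses are not given: they have to be found in the camera images.
- scoop_grip (a point): grip point of the loose scoop (130 g): pan 78 (x) by 76 mm (y), floor 2 mm, side walls 26 mm, open at -x (mouth, towards the robot, last 12 mm a bare lip), black upright handle 112 mm tall at +x, 14 mm thick (x), 34 wide (y): grip across x, 40-50 N. Point: in the handle, 85 mm over the underside, 71 mm from the lip, 7 from the back. z up. Mouth 20 deg up holds beads, 55 deg down empties it
- trough: fixed steel trough; origin at the centre of its underside, x lengthwise (about away from the robot), z up. Floor 4 mm thick, flat for x = +-115 mm, 96 mm wide inside; side walls 3 mm, tops 44 mm above the bench; end walls lean out 35 deg to x = +-143 mm at the top. A sweep of the scoop along -x, behind the beads to the near end, gathers all; then raise the mouth along the leaning end wall
- dish: fixed round steel dish, 148 mm across the rim, 45 mm high, wall and floor 4 mm, inside 128 mm across at the floor; origin at the centre of its underside, z up. Stands left or right of the trough; the square grey tray of like size on the other side is not wanted
- bead0: one of three identical loose glazed white ceramic insulator beads, barrel-round, 22 mm across and 20 mm tall, dark bore along z, 16 g; origin at its centre. Stands at the start on the trough's floor, in its part nearer the robot (trough x below 15 mm), and rolls when tipped over
- bead1: one of three identical loose glazed white ceramic insulator beads, barrel-round, 22 mm across and 20 mm tall, dark bore along z, 16 g; origin at its centre. Stands at the start on the trough's floor, in its part nearer the robot (trough x below 15 mm), and rolls when tipped over
- bead2: one of three identical loose glazed white ceramic insulator beads, barrel-round, 22 mm across and 20 mm tall, dark bore along z, 16 g; origin at its centre. Stands at the start on the trough's floor, in its part nearer the robot (trough x below 15 mm), and rolls when tipped over
Not all that is in view belongs to the job. Of the things like the part that bears scoop_grip, leave any that is orange or yellow; of the rest the larger one is meant.

How it is judged:
By the outcome, as a careful person would: the job done as asked, in the order asked, and still so for the second after the job is handed in, with the robot touching nothing.
It also fails if it takes over 61 s, if anything falls off the work surface, if the arm or the gripper's body presses on something with over 40 N, if the wrist force passes 120 N, or if a joint passes its speed limit or range.

## Robot

A 6-joint arm with a two-finger parallel gripper is mounted at the origin on the work surface. World frame = base frame: x ahead of the robot, y to its left, z up, the work surface at z = 0. Lengths are in mm, angles in rad, forces in N, time in s.
With the tool pointing down it reaches from about 250 to 775 mm from the base axis. Payload 4 kg.
Tool frame: the origin (TCP) lies at the very end of the fingers, on their centre line; the grasp point (between the pads) lies 19 mm behind it (robot.tcp_to_grasp is the distance from the TCP to the grasp point, in mm); z points along the fingers, y is the line along which they close (so a half turn about z gives the same grasp; the last joint's range is limited). The gripper opens to 94 mm and grips with 3 to 60 N. Pads are 16 mm wide; open, the fingers measure 119 mm over their backs; the gripper's body (75 mm by 177 mm) begins 78 mm behind the grasp point.
Start: joints at [-1.382, 0.087, 1.371, -0, 1.684, -0.103], TCP at [158.219, -526.77, 205.506] pointing down, gripper open.
Joint ranges: [-3.1, 3.1], [-0.76, 2.03], [0.27, 2.55], [-1.08, 4.22], [0.17, 2.65], [-2.57, 2.57]. Speed limits (rad/s): [2.79, 2.79, 3.14, 3.14, 3.14, 3.14].

## Interface

Orientations are given as a unit quaternion [w, x, y, z].
In Python, from rig import robot gives the robot as it stands.
- The arm moves only by the tool servo_tool, never from a script. Its argument "motion" is a list of rows, each a list of 7 numbers: the turn, a rotation vector about the tool's x, y, z in rad, then the shift along the tool's x, y, z in cm, then the closure, from 0 (fully open) to 1 (shut). In form: [[wx, wy, wz, tx, ty, tz, jaw], ...]. A call has 1 to 12 rows; each row is the pose to reach, as a shift and turn from the pose commanded when the call began, along the tool's axes at that moment; what a row does not reach only later rows make up. A row lasts 1/10 s, in which the tool goes at most 50 mm and 8.59 degrees, less where a joint would pass 70% of its speed; a pose out of reach is approached as far as the arm can. A call with a gripper value outside its range is refused whole. The fingers move at their own pace and stop on an object; "grip_force" is the grip in N (left out, the last holds). Time passes only in rows, so rows that repeat a pose let the fingers close. It gives the time, the measured TCP pose, the force, the opening and the grip force at its end, in the units of the state.
- robot.state(): the state, without advancing time (a new reading comes with each control period).
- robot.capture(name): name is "scene" or "top"; returns a dict with "color" (400x640x3 uint8, red, green, blue), "z_map" (400x640 float32, mm along the optical axis (not along the pixel's ray), 0 where there is no reading), "camera_matrix" (3x3 intrinsics, pixels), "dist" ([k1, k2, p1, p2, k3] as OpenCV has them; the pictures are not rectified), "xyz" and "orientation" of the camera in the world. Camera axes: x right, y up, looking along -z (the intrinsics and any distortion apply to the point x, -y, -z); pixel columns grow to the right and rows downward; lengths in mm; the calibration is good to about 2 mm. A picture is of the moment at which its call begins.
- robot.job_done(): hands the job in; it is judged then, once.
Trained networks look in a picture, given as the dict that the camera call returned (one of the last four; its "shot" number tells which), for a name from the list of things; names that differ only in an ending like _2 or _b are one class to them, and where a whole thing is asked for, a point or a joint stands for the part that bears it (a point fixed in the world has none). Each returns a list of dicts, best first, with "score" (0 to 1); they miss things now and then, are a little off and sometimes report something else, mostly with a low value. They report only what shows in the picture. A call takes as long as a camera call. They do not tell look-alikes from the thing itself.
- robot.search_frame(label, picture): "rect" ([left, top, width, height] in pixels, round what is visible of it).
- robot.silhouettes(label, picture): "mask" (400x640 bool, what is visible of it) and "rect" ([left, top, width, height] in pixels, round what is visible of it).
The state is a dict: "time": time; "q": joint angles; "qd": joint speeds; "joint_efforts": joint torques, N m; "tcp_pos": TCP position; "ee_rot": TCP orientation; "ft_force": force on the tool from outside, world axes, zero at the start; "torque": the same for the moment, N m; "gripper_width": finger opening in mm; "gripper_force": force on a finger pad.
Only numpy, scipy, OpenCV 4.12 (cv2) and the standard library are available. Lean on these libraries where they do the work, as an engineer would, in place of code of your own. Each camera call takes 0.05 s, during which the arm holds its last target. There are 200 camera calls.

## Working session

There is one attempt and no reset: what is moved stays moved. The work goes in short steps, Python scripts to look and compute and a tool call to move; the robot and the scene stay as the last step left them, time stands still between calls to the robot, and variables do not carry over. Pictures are saved under pics/ and viewed, at most 10 in all, crops included, and the job is handed in when it is done.

Besides the shell and the picture viewer there is one more tool, called after ">>>" as name(argument=value, ...) on one line, values as JSON. servo_tool: Moves the arm, as the interface text tells. Its arguments: {"type":"object","properties":{"motion":{"type":"array","items":{"type":"array","items":{"type":"number"}}},"grip_force":{"type":"number"}},"required":["motion"]}

```bash
mkdir -p pics; cat > h.py <<'E'
import numpy as np, cv2
from scipy.spatial.transform import Rotation as R
from rig import robot
def Rq(q): return R.from_quat([q[1],q[2],q[3],q[0]])
def cloud(p):
    K=np.array(p["camera_matrix"],float); d=np.array(p["dist"],float)
    v,u=np.mgrid[0:400,0:640]
    n=cv2.undistortPoints(np.stack([u.ravel(),v.ravel()],1).astype(np.float64)[:,None],K,d)[:,0]
    z=p["z_map"].ravel().astype(float)
    c=np.stack([n[:,0]*z,-n[:,1]*z,-z],1)
    w=Rq(p["orientation"]).apply(c)+np.array(p["xyz"])
    w[z==0]=np.nan
    return w.reshape(400,640,3)
def save(p,f,crop=None,s=1):
    im=p["color"][:,:,::-1]
    if crop: l,t,w,h=crop; im=im[t:t+h,l:l+w]
    cv2.imwrite("pics/"+f,cv2.resize(im,None,fx=s,fy=s,interpolation=cv2.INTER_CUBIC))
E
python3 - <<'E'
from h import *
for n in("scene","top"):
    p=robot.capture(n); save(p,n+"0.png"); c=cloud(p)
    print(n,p["xyz"])
    for l in("scoop_grip","trough","dish","bead0"):
        for r in robot.silhouettes(l,p)[:5]:
            m=r["mask"]; q=c[m]; q=q[~np.isnan(q[:,0])]
            print(l,round(r["score"],2),np.round(r["rect"]),len(q),np.round(np.median(q,0)) if len(q) else'', np.round(np.percentile(q,[2,98],axis=0)).tolist() if len(q) else '')
print(robot.state())
E
```

```text
scene [1096.52483728 -131.95651968  735.92249874]
scoop_grip 0.95 [356. 199.  34.  36.] 934 [522. 132.  25.] [[451.0, 101.0, -1.0], [527.0, 176.0, 111.0]]
scoop_grip 0.67 [456. 221.  32.  40.] 830 [610. 342.   6.] [[597.0, 313.0, -2.0], [651.0, 369.0, 79.0]]
scoop_grip 0.64 [308. 214.  13.   8.] 41 [461.  -1.  20.] [[453.0, -8.0, 12.0], [466.0, 7.0, 24.0]]
scoop_grip 0.59 [398. 225.  31.  41.] 709 [595. 200.   4.] [[581.0, 173.0, -2.0], [632.0, 225.0, 76.0]]
scoop_grip 0.59 [302. 232.   9.   7.] 51 [515. -38.  21.] [[508.0, -45.0, 11.0], [521.0, -29.0, 24.0]]
trough 0.65 [283. 182.  55. 107.] 4111 [514. -22.   3.] [[371.0, -85.0, 0.0], [648.0, 34.0, 46.0]]
dish 0.6 [160. 213.  70.  60.] 3208 [ 480. -282.    7.] [[425.0, -347.0, 0.0], [564.0, -212.0, 45.0]]
bead0 0.58 [308. 212.  14.  11.] 67 [460.  -1.  19.] [[448.0, -10.0, 9.0], [466.0, 9.0, 25.0]]
bead0 0.47 [304. 233.   7.   6.] 56 [515. -38.  20.] [[507.0, -46.0, 10.0], [521.0, -29.0, 24.0]]
bead0 0.41 [295. 218.   8.   6.] 45 [470. -40.  20.] [[461.0, -48.0, 12.0], [475.0, -32.0, 24.0]]
top [ 386.06837958    7.5071046  1053.2001
[... 838 characters left out ...]
array([-1.38208361e+00,  8.71759130e-02,  1.37075457e+00,  4.94817517e-06,
        1.68361078e+00, -1.03062499e-01]), 'qd': array([-3.47328391e-04, -1.16101247e-03, -5.46053108e-04,  9.70546160e-04,
        2.38557173e-04,  4.24782515e-05]), 'joint_efforts': array([-4.15828836e-04, -3.39625525e+01, -3.02265215e+01,  7.17538479e-02,
        2.43925728e-02, -2.14236974e-05]), 'tcp_pos': array([ 158.22459162, -526.74129529,  205.491332  ]), 'ee_rot': array([2.55624114e-05, 9.89377223e-01, 1.45370941e-01, 3.55599192e-06]), 'ft_force': array([ 0.44352822, -0.47745403,  0.35734506]), 'torque': array([-0.07945714,  0.01917325, -0.05017663]), 'gripper_force': 0.0, 'gripper_width': 93.89063431065715}
```

```bash
python3 - <<'E'
import cv2,numpy as np
a=cv2.imread("pics/top0.png")[110:320,160:480]; cv2.imwrite("pics/t1.png",cv2.resize(a,None,fx=2.5,fy=2.5,interpolation=cv2.INTER_CUBIC))
E
python3 - <<'E'
from h import *
p=robot.capture("scene");c=cloud(p)
p2=robot.capture("top");c2=cloud(p2)
np.savez("c0.npz",a=c,b=c2,ca=p["color"],cb=p2["color"])
# handle tops of candidate scoops
for nm,cc,col in(("s",c,p["color"]),("t",c2,p2["color"])):
    for box in((440,530,95,185),(235,330,190,290)):
        m=(cc[...,0]>box[0])&(cc[...,0]<box[1])&(cc[...,1]>box[2])&(cc[...,1]<box[3])
        t=m&(cc[...,2]>106)
        q=cc[t]
        if len(q)<5: print(nm,box,len(q));continue
        print(nm,box,len(q),q.mean(0).round(1),cv2.minAreaRect(q[:,:2].astype(np.float32)),col[t].mean(0).round())
        w=cc[m&(cc[...,2]>18)&(cc[...,2]<32)]; print(' walls',cv2.minAreaRect(w[:,:2].astype(np.float32)))
        w=cc[m&(cc[...,2]>3)&(cc[...,2]<125)]; print(' all',cv2.minAreaRect(w[:,:2].astype(np.float32)))
    t=(cc[...,2]>38)&(cc[...,2]<52)&(cc[...,1]>-110)&(cc[...,1]<60)&(cc[...,0]>350)&(cc[...,0]<670); q=cc[t]
    print('trough',cv2.minAreaRect(q[:,:2].astype(np.float32)))
    t=(cc[...,2]>38)&(cc[...,2]<52)&(cc[...,1]>-370)&(cc[...,1]<-190)&(cc[...,0]>400)&(cc[...,0]<590); q=cc[t]
    print('dish',cv2.minEnclosingCircle(q[:,:2].astype(np.float32)),cv2.minAreaRect(q[:,:2].astype(np.float32)))
E
```

```text
s (440, 530, 95, 185) 81 [519.  135.8 109.9] ((517.4688720703125, 136.98194885253906), (32.61604309082031, 15.50375747680664), 78.50882720947266) [43. 40. 36.]
 walls ((492.4491271972656, 139.66604614257812), (76.46278381347656, 68.4367904663086), 83.08364868164062)
 all ((488.29986572265625, 140.162841796875), (76.6063003540039, 76.55474853515625), 83.28044891357422)
s (235, 330, 190, 290) 47 [308.  222.  109.8] ((307.16412353515625, 221.5718231201172), (31.739233016967773, 14.538503646850586), 68.48779296875) [183. 164.  29.]
 walls ((284.9712829589844, 235.7441864013672), (76.26465606689453, 69.0322265625), 58.95574188232422)
 all ((285.1042175292969, 235.89089965820312), (76.40030670166016, 70.67018127441406), 57.759307861328125)
trough ((510.0923156738281, -25.014312744140625), (103.94207763671875, 294.6439514160156), 82.2592544555664)
dish ((492.8653564453125, -277.423583984375), 75.44346618652344) ((493.61572265625, -277.3869323730469), (147.33070373535156, 147.1732635498047), 49.39356231689453)
t (440, 530, 95, 185) 89 [516.9 137.9 111.4] ((517.1668090820312, 137.849945068359
[... 252 characters left out ...]
85.25665283203125), 0.2937714159488678)
t (235, 330, 190, 290) 96 [306.1 223.4 111.5] ((306.1148986816406, 223.87413024902344), (33.936134338378906, 14.423178672790527), 60.93562698364258) [183. 165.  36.]
 walls ((284.3185119628906, 237.0702667236328), (76.73356628417969, 66.13553619384766), 58.69371032714844)
 all ((282.73626708984375, 239.95803833007812), (98.97319030761719, 94.52638244628906), 89.45892333984375)
trough ((511.63604736328125, -24.87054443359375), (104.21955108642578, 292.51593017578125), 82.20069122314453)
dish ((493.4825134277344, -277.8523864746094), 73.98883819580078) ((493.27642822265625, -277.8887939453125), (147.09530639648438, 143.53555297851562), 89.58738708496094)
```

View pics/t1.png

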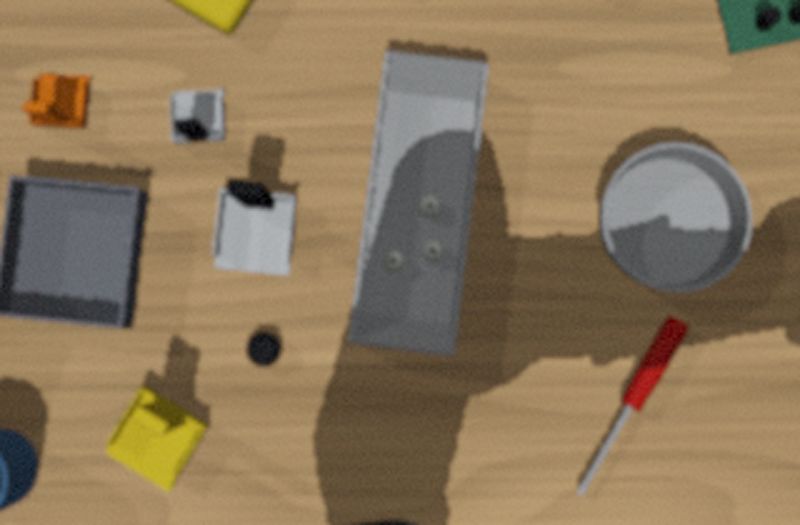

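View pics/scene0.png

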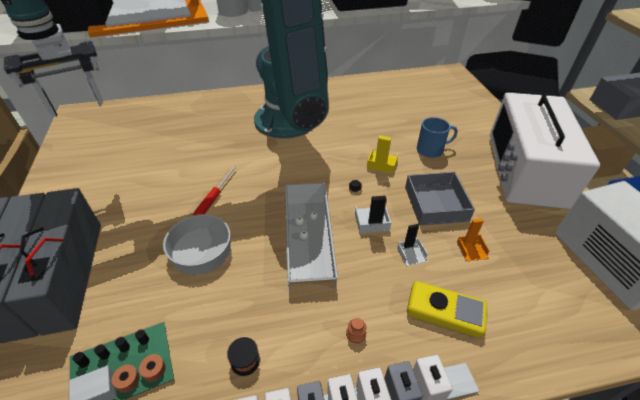

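The top view shows the black-handled scoop at crop (255,230), between the tray at (75,250) and the trough at (420,200). The dish is at (675,215), and the three beads are at (430,205), (432,250) and (394,260) in the near half of the trough. The smaller grey scoop and the orange and yellow ones are decoys.

```bash
cat >> h.py <<'E'
TR=np.array([511.,-25.,0]); TY=np.radians(-7.8)
# scoop pose -> tool pose: scoop frame: x from mouth to handle; grip point G; tool y = scoop x, tool z=-scoop z
def tool_from_scoop(yaw,pitch):  # pitch>0: mouth up (deg)
    S=R.from_euler('z',yaw,degrees=True)*R.from_euler('y',pitch,degrees=True)
    return S*R.from_matrix(np.array([[0,1,0],[1,0,0],[0,0,-1]]).T)
def delta(pos,rot,p0=None,r0=None):
    s=robot.state()
    p0=s["tcp_pos"] if p0 is None else p0; r0=Rq(s["ee_rot"]) if r0 is None else r0
    return np.r_[(r0.inv()*rot).as_rotvec().round(3),(r0.inv().apply(np.array(pos)-p0)/10).round(2)]
def grip_tcp(grip,rot): return np.array(grip)+rot.apply([0,0,19.])
def tr(x,y,z):  # trough coords->world
    return TR+R.from_euler('z',TY).apply([x,y,z])
E
python3 - <<'E'
from h import *
r=tool_from_scoop(-6.6,0)
g=np.array([517.3,137.5,85.])
t=grip_tcp(g,r);print(t)
print(delta(t+[0,0,104],r)); print(delta(t,r))
E
```

```text
[517.3 137.5  66. ]
[  0.      0.     -1.164  53.5   -53.29    3.54 ]
[  0.      0.     -1.164  53.5   -53.29   13.94 ]
```

>>> servo_tool(motion=[[0,0,-0.3,13,-13,0,0],[0,0,-0.6,26,-26,0,0],[0,0,-1.164,53.5,-53.3,3,0],[0,0,-1.164,53.5,-53.3,3,0],[0,0,-1.164,53.5,-53.3,3,0],[0,0,-1.164,53.5,-53.3,3,0],[0,0,-1.164,53.5,-53.3,3,0],[0,0,-1.164,53.5,-53.3,3,0],[0,0,-1.164,53.5,-53.3,3,0],[0,0,-1.164,53.5,-53.3,3,0],[0,0,-1.164,53.5,-53.3,3,0],[0,0,-1.164,53.5,-53.3,3,0]])

```text
time: 1.8
tcp_pos: [443.9, 2.7, 183.0]
ee_rot: [0.001, 0.746, 0.665, 0.0]
ft_force: [0.3, -0.3, -0.5]
gripper_width: 94.1
gripper_force: 0.0
```

>>> servo_tool(motion=[[0,0,0,0,0,0,0],[0,0,0,0,0,0,0]])

```text
time: 2.0
tcp_pos: [443.2, 1.5, 182.4]
ee_rot: [-0.0, 0.745, 0.667, -0.0]
ft_force: [-0.1, 0.3, 0.6]
gripper_width: 93.7
gripper_force: 0.0
```

```bash
cat > d.py <<'E'
from h import *
r=tool_from_scoop(-6.6,0)
t=grip_tcp([517.3,137.5,85.],r)
print(robot.state()["tcp_pos"].round(1),delta(t+[0,0,104],r),delta(t,r))
E
python3 d.py
```

```text
[443.2   1.5 182.4] [-1.000e-03  1.000e-03  3.000e-03  1.434e+01  5.850e+00  1.220e+00] [-1.000e-03  1.000e-03  3.000e-03  1.434e+01  5.860e+00  1.162e+01]
```

>>> servo_tool(motion=[[0,0,0.003,5,2,0,0],[0,0,0.003,10,4,0,0],[0,0,0.003,14.34,5.86,1,0],[0,0,0.003,14.34,5.86,1,0],[0,0,0.003,14.34,5.86,4,0],[0,0,0.003,14.34,5.86,7,0],[0,0,0.003,14.34,5.86,10,0],[0,0,0.003,14.34,5.86,11.6,0],[0,0,0.003,14.34,5.86,11.6,0],[0,0,0.003,14.34,5.86,11.6,0]])

```text
time: 3.0
tcp_pos: [518.1, 134.6, 67.3]
ee_rot: [0.0, 0.748, 0.663, 0.0]
ft_force: [-0.2, -0.5, 0.1]
gripper_width: 94.1
gripper_force: 0.0
```

```bash
python3 d.py
```

```text
[518.1 134.6  67.3] [ 1.000e-03  0.000e+00 -5.000e-03  2.700e-01 -1.100e-01 -1.027e+01] [ 0.001  0.    -0.005  0.28  -0.12   0.13 ]
```

>>> servo_tool(motion=[[0,0,-0.005,0.28,-0.1,0.1,0],[0,0,-0.005,0.28,-0.1,0.1,0.4],[0,0,-0.005,0.28,-0.1,0.1,0.6],[0,0,-0.005,0.28,-0.1,0.1,0.7],[0,0,-0.005,0.28,-0.1,0.1,0.8],[0,0,-0.005,0.28,-0.1,0.1,0.9],[0,0,-0.005,0.28,-0.1,0.1,1],[0,0,-0.005,0.28,-0.1,0.1,1],[0,0,-0.005,0.28,-0.1,0.1,1],[0,0,-0.005,0.28,-0.1,0.1,1],[0,0,-0.005,0.28,-0.1,0.1,1]], grip_force=45)

```text
time: 4.1
tcp_pos: [517.2, 139.3, 65.6]
ee_rot: [0.0, 0.746, 0.666, -0.0]
ft_force: [0.1, 0.8, -0.6]
gripper_width: 17.5
gripper_force: 0.0
```

>>> servo_tool(motion=[[0,0,0,0,0,-2,1],[0,0,0,0,0,-4,1],[0,0,0,0,0,-7,1],[0,0,0,0,0,-10,1],[0,0,0,0,0,-10,1],[0,0,0,0,0,-10,1],[0,0,0,0,0,-10,1]])

```text
time: 4.8
tcp_pos: [516.0, 139.0, 163.2]
ee_rot: [-0.001, 0.746, 0.666, -0.002]
ft_force: [0.3, 0.1, -1.6]
gripper_width: 13.8
gripper_force: 45.0
```

```bash
cat > m.py <<'E'
from h import *
s=robot.state(); print(s["time"],s["gripper_width"],s["tcp_pos"].round(1))
rt=Rq(s["ee_rot"]); print("tool yaw of y",np.degrees(np.arctan2(*rt.apply([0,1,0])[[1,0]])))
for n in("scene","top"):
    p=robot.capture(n);c=cloud(p)
    q=c.reshape(-1,3); q=q[~np.isnan(q[:,0])]
    o=s["tcp_pos"]-rt.apply([0,0,19.])
    l=rt.inv().apply(q-o)   # tool frame about grasp point: y fwd(scoop x), z down
    sc=np.c_[l[:,1],l[:,0],-l[:,2]]+[71,0,85]  # scoop frame from lip, floor underside 0
    pan=(sc[:,0]>-30)&(sc[:,0]<60)&(abs(sc[:,1])<60)&(sc[:,2]>-14)&(sc[:,2]<35)
    P=sc[pan]; f=P[(abs(P[:,1])<30)&(P[:,0]>5)&(P[:,0]<55)&(P[:,2]<12)]
    print(n,len(P),'x',np.percentile(P[:,0],[0.5,99.5]).round(1),'y',np.percentile(P[:,1],[0.5,99.5]).round(1),'floor z',np.median(f[:,2]).round(1), 'slope',np.polyfit(f[:,0],f[:,2],1).round(3), cv2.minAreaRect(P[:,:2].astype(np.float32)))
    save(p,n+"_%d.png"%(s["time"]*10))
E
python3 m.py
```

```text
4.8 13.826815917676889 [516.  139.  163.2]
tool yaw of y -6.478786293016982
scene 271 x [-0.2 58.6] y [-40.   36.5] floor z -1.6 slope [-0.02  -1.071] ((28.852954864501953, -1.6859207153320312), (59.3509635925293, 76.94139862060547), 0.36403340101242065)
top 54 x [19.7 59.4] y [-39.3 -28.7] floor z 1.8 slope [0.011 0.67 ] ((39.1287841796875, -34.5832633972168), (40.33005142211914, 10.528717994689941), 2.249620199203491)
```

```bash
cat > go.py <<'E'
import sys
from h import *
# usage: x y z yaw pitch ...: TCP-target given as grip point in trough frame (z world) , yaw rel trough
a=list(map(float,sys.argv[1:]))
s=robot.state(); print(s["tcp_pos"].round(1),s["ft_force"].round(1))
for x,y,z,yw,pt in np.reshape(a,(-1,5)):
    r=tool_from_scoop(np.degrees(TY)+yw,pt)
    print((x,y,z,yw,pt),delta(grip_tcp(tr(x,y,z),r),r).tolist())
E
python3 go.py 98 1.5 182 0 0  98 1.5 94 0 0
```

```text
[516.  139.1 163.1] [-0.4  0.4 -1.4]
(np.float64(98.0), np.float64(1.5), np.float64(182.0), np.float64(0.0), np.float64(0.0)) [-0.004, 0.001, 0.023, -16.43, 11.16, -0.02]
(np.float64(98.0), np.float64(1.5), np.float64(94.0), np.float64(0.0), np.float64(0.0)) [-0.004, 0.001, 0.023, -16.42, 11.19, 8.78]
```

View pics/scene_48.png

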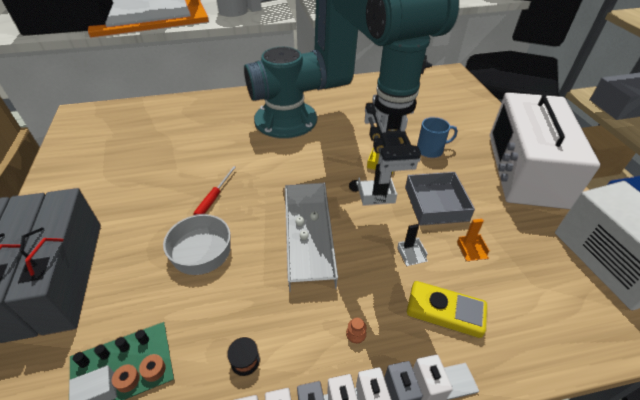

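The scoop hangs level in the gripper at about (380,190). The beads are still standing in the trough near (300,228).

>>> servo_tool(motion=[[0,0,0.01,-4,3,0,1],[0,0,0.02,-8,6,0,1],[-0.004,0,0.023,-12,9,0,1],[-0.004,0,0.023,-15,10.5,0,1],[-0.004,0,0.023,-16.43,11.16,0,1],[-0.004,0,0.023,-16.43,11.16,0,1],[-0.004,0,0.023,-16.43,11.16,2,1],[-0.004,0,0.023,-16.43,11.16,3,1],[-0.004,0,0.023,-16.43,11.16,4,1],[-0.004,0,0.023,-16.43,11.16,4,1],[-0.004,0,0.023,-16.43,11.16,4,1]])

```text
time: 6.0
tcp_pos: [609.4, -35.8, 125.7]
ee_rot: [0.001, 0.753, 0.658, 0.001]
ft_force: [1.1, 0.4, -2.1]
gripper_width: 13.8
gripper_force: 45.0
```

```bash
python3 go.py  98 1.5 97 0 0; python3 - <<'E'
from h import *
# refine trough sides & scoop edges in trough frame, from both cams
s=robot.state();rt=Rq(s["ee_rot"])
for n in("scene","top"):
    p=robot.capture(n);c=cloud(p).reshape(-1,3);c=c[~np.isnan(c[:,0])]
    t=R.from_euler('z',-TY).apply(c-TR)
    for lo,hi in((-130,-60),(-60,0),(0,60)):
        w=t[(t[:,0]>lo)&(t[:,0]<hi)&(abs(t[:,1])<70)&(t[:,2]>38)&(t[:,2]<50)]
        a=w[w[:,1]>0,1];b=w[w[:,1]<0,1]
        print(n,lo,'L',a.mean().round(1) if len(a) else None,'R',b.mean().round(1) if len(b) else None)
    e=t[(abs(t[:,1])<40)&(t[:,2]>35)&(t[:,2]<48)]; print('ends',np.percentile(e[:,0],[1,99]).round(1) if len(e) else '')
    f=t[(abs(t[:,1])<35)&(abs(t[:,0])<100)&(t[:,2]<10)]; print('floor',np.median(f[:,2]).round(1))
    q=t[(t[:,2]>54)&(t[:,2]<100)&(abs(t[:,1])<60)&(t[:,0]>0)&(t[:,0]<80)]
    print('scoop',np.percentile(q,[1,99],axis=0).round(1).tolist(), len(q))
p=robot.capture("scene");save(p,"s2.png",(230,150,200,150),3)
E
```

```text
[609.4 -35.8 125.7] [ 1.1  0.4 -2.1]
(np.float64(98.0), np.float64(1.5), np.float64(97.0), np.float64(0.0), np.float64(0.0)) [0.004, -0.0, 0.001, -0.12, -0.11, 4.77]
scene -130 L None R -49.6
scene -60 L None R -49.9
scene 0 L 49.2 R -49.3
ends [-143.8  372.9]
floor 2.6
scoop [[39.8, -36.5, 55.6], [79.8, 37.9, 83.4]] 245
top -130 L None R None
top -60 L None R None
top 0 L 49.9 R -48.9
ends [348.2 361.2]
floor 3.8
scoop [[29.4, -35.6, 55.9], [72.2, 39.0, 80.6]] 213
```

View pics/s2.png

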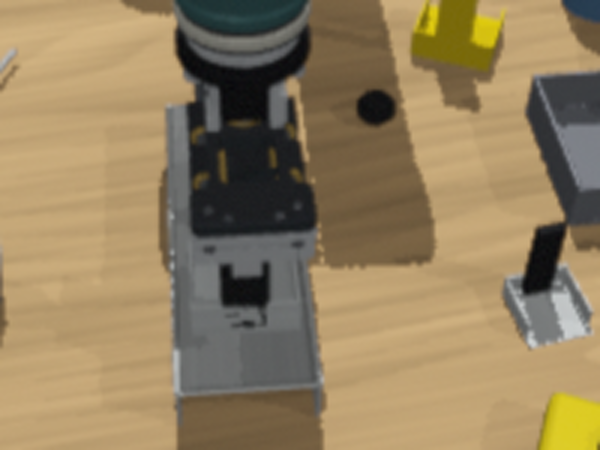

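>>> servo_tool(motion=[[0.004,0,0,-0.2,-0.1,1,1],[0.004,0,0,-0.2,-0.1,2.5,1],[0.004,0,0,-0.2,-0.1,4,1],[0.004,0,0,-0.2,-0.1,4.8,1],[0.004,0,0,-0.2,-0.1,4.8,1],[0.004,0,0,-0.2,-0.1,4.8,1]])

```text
time: 6.75
tcp_pos: [608.4, -38.4, 77.1]
ee_rot: [-0.0, 0.754, 0.657, -0.0]
ft_force: [-0.2, -0.0, -2.4]
gripper_width: 13.7
gripper_force: 45.0
```

>>> servo_tool(motion=[[0,0,0,0,0,0.15,1],[0,0,0,0,0,0.3,1],[0,0,0,0,0,0.3,1]])

```text
time: 7.05
tcp_pos: [608.7, -38.5, 74.9]
ee_rot: [0.0, 0.754, 0.657, 0.0]
ft_force: [-0.6, 0.2, -1.6]
gripper_width: 13.5
gripper_force: 45.0
```

>>> servo_tool(motion=[[0,0,0,0,0,0.1,1],[0,0,0,0,0,0.2,1],[0,0,0,0,0,0.2,1]])

```text
time: 7.35
tcp_pos: [608.4, -38.4, 72.4]
ee_rot: [-0.0, 0.754, 0.657, -0.0]
ft_force: [0.1, -0.2, -1.8]
gripper_width: 14.0
gripper_force: 45.0
```

>>> servo_tool(motion=[[0,0,0,0,0,0.1,1],[0,0,0,0,0,0.15,1],[0,0,0,0,0,0.15,1]])

```text
time: 7.65
tcp_pos: [608.7, -38.5, 72.2]
ee_rot: [0.0, 0.754, 0.657, 0.0]
ft_force: [-2.3, 0.6, 3.9]
gripper_width: 13.4
gripper_force: 45.0
```

>>> servo_tool(motion=[[0,0,0,0,0,0.1,1],[0,0,0,0,0,0.1,1]])

```text
time: 7.85
tcp_pos: [608.7, -38.5, 72.1]
ee_rot: [0.001, 0.754, 0.657, 0.0]
ft_force: [-2.8, 0.3, 8.0]
gripper_width: 13.5
gripper_force: 45.0
```

```bash
python3 go.py  98 1.5 89 0 0 -23 0.5 89 0 0; python3 -c "
from h import *
print(robot.state()['ft_force'],robot.state()['torque'])"
```

```text
[608.7 -38.5  72.1] [-2.8  0.3  8. ]
(np.float64(98.0), np.float64(1.5), np.float64(89.0), np.float64(0.0), np.float64(0.0)) [0.001, 0.0, 0.0, 0.16, -0.07, 0.21]
(np.float64(-23.0), np.float64(0.5), np.float64(89.0), np.float64(0.0), np.float64(0.0)) [0.001, 0.0, 0.0, 0.06, -12.17, 0.2]
[-2.81643405  0.31160393  7.97319953] [-0.05200845  0.90986215 -0.10628818]
```

>>> servo_tool(motion=[[0,0,0,0,-0.5,-0.08,1],[0,0,0,0,-1.3,-0.08,1],[0,0,0,0,-2.2,-0.08,1],[0,0,0,0,-3.1,-0.08,1],[0,0,0,0,-4,-0.08,1],[0,0,0,0,-4.9,-0.08,1],[0,0,0,0,-5.8,-0.08,1],[0,0,0,0,-6.7,-0.08,1],[0,0,0,0,-7.6,-0.08,1],[0,0,0,0,-8.5,-0.08,1],[0,0,0,0,-9.3,-0.08,1],[0,0,0,0,-10,-0.08,1]])

```text
time: 9.05
tcp_pos: [510.5, -25.1, 72.4]
ee_rot: [0.002, 0.753, 0.657, 0.002]
ft_force: [3.2, 0.2, 6.7]
gripper_width: 13.8
gripper_force: 45.0
```

```bash
cat > b.py <<'E'
import sys
from h import *
s=robot.state();print(s["time"],s["tcp_pos"].round(1),s["ft_force"].round(1),s["torque"].round(2))
rt=Rq(s["ee_rot"]); g=s["tcp_pos"]-rt.apply([0,0,19.])
for n in("scene","top"):
    p=robot.capture(n);c=cloud(p); save(p,"%s_%d.png"%(n,s["time"]*100),*( ((250,150,140,130),4) if n=="scene" else ((270,100,200,150),3)))
    for r in robot.silhouettes("bead0",p)[:5]:
        q=c[r["mask"]];q=q[~np.isnan(q[:,0])]
        m=np.median(q,0); l=rt.inv().apply(m-g)
        print(n,round(r["score"],2),r["rect"],'w',m.round(),'trough',R.from_euler('z',-TY).apply(m-TR).round(),'scoop',np.round([l[1]+71,l[0],87-l[2]]))
E
python3 b.py; ls pics
```

```text
9.05 [510.5 -25.1  72.4] [3.2 0.2 6.7] [-0.13 -0.26  0.04]
s2.png
scene0.png
scene_48.png
scene_905.png
t1.png
top0.png
top_48.png
top_905.png
```

>>> servo_tool(motion=[[0,0,0,0,-0.6,0,1],[0,0,0,0,-1.2,0,1],[0,0,0,0,-1.8,0,1],[0,0,0,0,-2.3,0,1],[0,0,0,0,-2.8,0,1],[0,0,0,0,-2.8,0,1]])

```text
time: 9.85
tcp_pos: [482.2, -21.2, 72.2]
ee_rot: [0.001, 0.753, 0.657, 0.001]
ft_force: [1.2, 0.4, 6.1]
gripper_width: 13.4
gripper_force: 45.0
```

```bash
python3 b.py
```

```text
9.85 [482.2 -21.2  72.2] [1.2 0.4 6.1] [-0.12  0.16  0.02]
```

```bash
python3 -c "
import cv2,glob,numpy as np
f=sorted(glob.glob('pics/*_9[5-9]*.png'));print(f)
a=[cv2.resize(cv2.imread(x),(400,360)) for x in f[:2]];cv2.imwrite('pics/j1.png',np.hstack(a))"
```

```text
['pics/scene_985.png', 'pics/top_985.png']
```

View pics/j1.png

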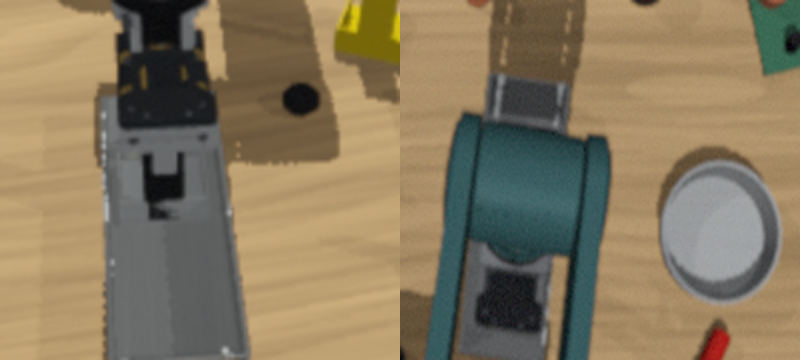

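>>> servo_tool(motion=[[0,0,0,0,-0.3,0,1],[0,0,0,0,-0.6,0,1],[0,0,0,0,-0.9,0,1],[0,0,0,0,-1.2,0,1],[0,0,0,0,-1.2,0,1],[0,0,0,0,-1.2,0,1]])

```text
time: 10.65
tcp_pos: [470.9, -19.7, 72.3]
ee_rot: [0.002, 0.753, 0.657, 0.001]
ft_force: [1.3, 0.5, 6.8]
gripper_width: 13.9
gripper_force: 45.0
```

```bash
cat > tilt.py <<'E'
from h import *
s=robot.state();rt=Rq(s["ee_rot"]);g=s["tcp_pos"]-rt.apply([0,0,19.])
print(s["q"].round(2),s["torque"].round(2))
l=R.from_euler('z',-TY).apply(g-TR);print('grip trough',l.round(1),'lip',l[0]-71)
y=l[1]
for th in(0,4,8,12,16,20,24):
    c,sn=np.cos(np.radians(th)),np.sin(np.radians(th))
    z=4.5+78*sn; x=-113-0.7*(z-4)
    gx,gz=x+71*c+87*sn, z-71*sn+87*c
    r=tool_from_scoop(np.degrees(TY),th)
    print(th,delta(grip_tcp(tr(gx,0.,gz),r),r).tolist())
E
python3 tilt.py
```

```text
[-0.16 -0.02  1.75 -0.    1.41 -0.03] [-0.14  0.06  0.01]
grip trough [-40.6  -0.2  91.3] lip -111.57374333194971
0 [0.004, 0.0, 0.0, 0.02, -0.19, -0.02]
4 [0.074, 0.0, 0.0, 0.02, -0.11, -0.05]
8 [0.144, 0.0, 0.0, 0.02, -0.07, -0.05]
12 [0.214, 0.0, 0.0, 0.02, -0.06, -0.02]
16 [0.283, 0.0, 0.0, 0.02, -0.09, 0.05]
20 [0.353, 0.0, 0.0, 0.02, -0.16, 0.15]
24 [0.423, 0.0, 0.0, 0.02, -0.26, 0.28]
```

>>> servo_tool(motion=[[0.004,0,0,0,-0.2,-0.05,1],[0.04,0,0,0,-0.15,-0.1,1],[0.074,0,0,0,-0.12,-0.13,1],[0.11,0,0,0,-0.09,-0.13,1],[0.144,0,0,0,-0.07,-0.13,1],[0.18,0,0,0,-0.06,-0.12,1],[0.214,0,0,0,-0.06,-0.1,1],[0.25,0,0,0,-0.08,-0.06,1],[0.283,0,0,0,-0.09,-0.03,1],[0.32,0,0,0,-0.12,0.03,1],[0.353,0,0,0,-0.16,0.07,1],[0.353,0,0,0,-0.16,0.07,1]])

```text
time: 11.85
tcp_pos: [468.1, -19.3, 70.1]
ee_rot: [-0.133, 0.742, 0.647, -0.116]
ft_force: [1.3, -0.2, 4.6]
gripper_width: 13.4
gripper_force: 45.0
```

```bash
python3 b.py; python3 -c "
from h import *
print(R.from_euler('z',-TY).apply(robot.state()['tcp_pos']-TR), Rq(robot.state()['ee_rot']).apply([0,0,1]))"
```

```text
11.85 [468.1 -19.3  70.1] [ 1.3 -0.2  4.6] [-0.04 -0.14  0.04]
[-43.38302365  -0.19089078  70.12716474] [-0.34278304  0.04671666 -0.93825228]
```

>>> servo_tool(motion=[[0.01,0,0,0,-0.17,-0.47,1],[0.02,0,0,0,-0.5,-1.4,1],[0.03,0,0,0,-1.02,-2.8,1],[0.05,0,0,0,-1.7,-4.7,1],[0.05,0,0,0,-2.4,-6.6,1],[0.05,0,0,0,-3.1,-8.5,1],[0.05,0,0,0,-3.76,-10.3,1],[0.05,0,0,0,-4.1,-11.3,1],[0.05,0,0,0,-4.1,-11.3,1],[0.05,0,0,0,-4.1,-11.3,1]])

```text
time: 13.05
tcp_pos: [468.6, -19.3, 189.7]
ee_rot: [-0.151, 0.738, 0.644, -0.132]
ft_force: [0.2, -0.4, -1.7]
gripper_width: 14.1
gripper_force: 45.0
```

```bash
python3 b.py;python3 -c "
import cv2,glob,numpy as np
f=sorted(glob.glob('pics/*_128*.png'));print(f)
a=[cv2.resize(cv2.imread(x),(400,360)) for x in f[:2]];cv2.imwrite('pics/j2.png',np.hstack(a))"
```

```text
13.05 [468.6 -19.3 189.7] [ 0.2 -0.4 -1.7] [-0.12 -0.43 -0.02]
[]Traceback (most recent call last):
  File "<string>", line 4, in <module>
    a=[cv2.resize(cv2.imread(x),(400,360)) for x in f[:2]];cv2.imwrite('pics/j2.png',np.hstack(a))
                                                                                     ~~~~~~~~~^^^
    return _nx.concatenate(arrs, 1, dtype=dtype, casting=casting)
           ~~~~~~~~~~~~~~~^^^^^^^^^^^^^^^^^^^^^^^^^^^^^^^^^^^^^^^
ValueError: need at least one array to concatenate
```

```bash
cat > dump.py <<'E'
import sys
from h import *
D=np.array([493.3,-277.8,0]); YAW=-29
def tgt(th,lz,off):
    c,s=np.cos(np.radians(th)),np.sin(np.radians(th))
    u=R.from_euler('z',YAW,degrees=True).apply([1,0,0])
    g=D+u*(off+71*c+87*s)+[0,0,lz-71*s+87*c]
    r=tool_from_scoop(YAW,th); return grip_tcp(g,r),r
if __name__=="__main__":
    s=robot.state();print(s["tcp_pos"].round(1),s["q"].round(2))
    for a in sys.argv[1:]:
        th,lz,off=map(float,a.split(','));print(a,tgt(th,lz,off)[0].round(),delta(*tgt(th,lz,off)).tolist())
E
python3 dump.py 23,115,20
python3 - <<'E'
from h import *
s=robot.state()
import cv2,glob
a=[cv2.resize(cv2.imread(x),(400,360)) for x in ('pics/scene_1305.png','pics/top_1305.png')];cv2.imwrite('pics/j2.png',np.hstack(a))
E
```

```text
[468.2 -19.2 189.3] [-0.16  0.22  1.3  -0.01  2.02 -0.02]
23,115,20 [ 591. -332.  150.] [-0.004, 0.145, 0.34, -29.33, 16.65, -2.86]
```

View pics/j2.png

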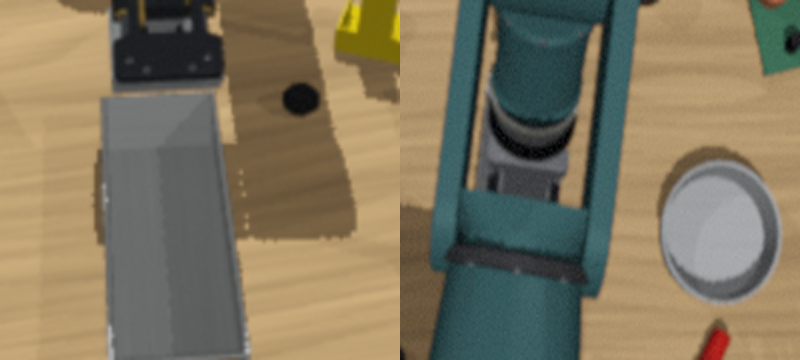

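>>> servo_tool(motion=[[0,0.003,0.007,-0.6,0.33,-0.06,1],[0,0.009,0.02,-1.8,1.0,-0.17,1],[0,0.017,0.041,-3.5,2.0,-0.34,1],[0,0.029,0.068,-5.9,3.3,-0.57,1],[0,0.041,0.095,-8.2,4.7,-0.8,1],[0,0.052,0.122,-10.6,6.0,-1.03,1],[0,0.064,0.15,-12.9,7.3,-1.26,1],[0,0.075,0.177,-15.3,8.7,-1.49,1],[0,0.084,0.197,-17.0,9.7,-1.66,1],[0,0.09,0.211,-18.2,10.3,-1.77,1],[0,0.093,0.218,-18.8,10.7,-1.83,1],[0,0.093,0.218,-18.8,10.7,-1.83,1]])

```text
time: 14.45
tcp_pos: [547.9, -220.8, 164.7]
ee_rot: [-0.166, 0.81, 0.552, -0.113]
ft_force: [-0.1, 0.3, -2.1]
gripper_width: 13.7
gripper_force: 45.0
```

```bash
python3 dump.py 23,115,20; python3 b.py
```

```text
[ 547.9 -220.8  164.7] [-0.46  0.51  0.97 -0.04  2.06 -0.1 ]
23,115,20 [ 591. -332.  150.] [-0.002, 0.052, 0.121, -8.77, 8.03, -1.82]
14.45 [ 547.9 -220.8  164.7] [-0.1  0.3 -2.1] [-0.14 -0.39 -0.  ]
scene 0.43 [224.5, 214.0, 14.8, 12.3] w [ 526. -189.  126.] trough [  37. -160.  126.] scoop [57. 22. 19.]
```

>>> servo_tool(motion=[[0,0.003,0.006,-0.4,0.4,-0.1,1],[0,0.01,0.022,-1.6,1.5,-0.34,1],[0,0.018,0.042,-3.1,2.8,-0.64,1],[0,0.028,0.065,-4.7,4.3,-0.98,1],[0,0.037,0.085,-6.2,5.7,-1.29,1],[0,0.045,0.104,-7.5,6.9,-1.56,1],[0,0.05,0.116,-8.4,7.7,-1.74,1],[0,0.052,0.121,-8.77,8.03,-1.82,1],[0,0.052,0.121,-8.77,8.03,-1.82,1],[0,0.052,0.121,-8.77,8.03,-1.82,1]])

```text
time: 15.65
tcp_pos: [591.5, -330.5, 150.8]
ee_rot: [-0.173, 0.844, 0.498, -0.102]
ft_force: [-0.2, -1.0, -1.9]
gripper_width: 13.8
gripper_force: 45.0
```

```bash
python3 dump.py 23,115,20 17,108,20 11,102,20 5,95,20 0,90,20 -5,84,20 -10,76,20 -16,68,20 -22,60,20 -28,54,20 -34,48,20 -41,42,20 -48,38,20 -55,36,20; python3 b.py
```

```text
[ 591.5 -330.5  150.8] [-0.58  0.74  0.65 -0.03  2.15 -0.09]
23,115,20 [ 591. -332.  150.] [-0.002, 0.0, 0.002, -0.15, 0.08, 0.06]
17,108,20 [ 588. -330.  152.] [-0.106, 0.0, 0.002, -0.15, -0.39, 0.01]
11,102,20 [ 583. -328.  155.] [-0.211, 0.0, 0.002, -0.15, -0.98, -0.06]
5,95,20 [ 578. -325.  157.] [-0.316, -0.0, 0.002, -0.15, -1.58, 0.05]
0,90,20 [ 573. -322.  158.] [-0.403, -0.0, 0.002, -0.15, -2.16, 0.14]
-5,84,20 [ 567. -319.  158.] [-0.49, -0.0, 0.002, -0.15, -2.73, 0.39]
-10,76,20 [ 562. -316.  155.] [-0.578, -0.0, 0.002, -0.15, -3.24, 0.89]
-16,68,20 [ 554. -311.  153.] [-0.682, -0.001, 0.002, -0.14, -3.94, 1.45]
-22,60,20 [ 546. -307.  150.] [-0.787, -0.001, 0.002, -0.14, -4.65, 2.11]
-28,54,20 [ 538. -302.  147.] [-0.892, -0.001, 0.002, -0.14, -5.44, 2.69]
-34,48,20 [ 529. -298.  144.] [-0.997, -0.001, 0.002, -0.14, -6.23, 3.38]
-41,42,20 [ 519. -292.  140.] [-1.119, -0.001, 0.002, -0.14, -7.16, 4.23]
-48,38,20 [ 508. -286.  136.] [-1.241, -0.001, 0.002, -0.13, -8.12, 5.04]
-55,36,20 [ 498. -280.  133.] [-1.363, -0.001, 0.002, -0.13, -9.1, 5.79]
15.65 [ 591.5 -330.5  150.8] [-0.2 -1.  -1.9] [-0.24 -0.41  0.02]
scene 0.43 [168.1, 242.7, 9.7, 6.8] w [ 562. -311.  114.] trough [  90. -277.  114.] scoop [54.  2. 20.]
```

>>> servo_tool(motion=[[-0.106,0,0.002,-0.15,-0.39,0.01,1],[-0.211,0,0.002,-0.15,-0.98,-0.06,1],[-0.316,0,0.002,-0.15,-1.58,0.05,1],[-0.403,0,0.002,-0.15,-2.16,0.14,1],[-0.49,0,0.002,-0.15,-2.73,0.39,1],[-0.578,0,0.002,-0.15,-3.24,0.89,1],[-0.682,0,0.002,-0.14,-3.94,1.45,1],[-0.787,0,0.002,-0.14,-4.65,2.11,1],[-0.892,0,0.002,-0.14,-5.44,2.69,1],[-0.997,0,0.002,-0.14,-6.23,3.38,1],[-1.119,0,0.002,-0.14,-7.16,4.23,1],[-1.241,0,0.002,-0.13,-8.12,5.04,1]])

```text
time: 17.05
tcp_pos: [507.3, -285.4, 136.7]
ee_rot: [0.352, 0.786, 0.463, 0.208]
ft_force: [-0.1, 0.7, -1.8]
gripper_width: 14.4
gripper_force: 45.0
```

```bash
python3 dump.py -55,36,20 -58,38,20
```

```text
[ 507.3 -285.4  136.7] [-0.7  -0.34  2.13  0.28  0.54 -0.37]
-55,36,20 [ 498. -280.  133.] [-0.117, -0.0, 0.0, -0.01, -0.99, -0.58]
-58,38,20 [ 493. -278.  134.] [-0.169, -0.0, 0.0, -0.01, -1.25, -1.03]
```

>>> servo_tool(motion=[[-0.06,0,0,0,-0.5,-0.3,1],[-0.117,0,0,0,-0.99,-0.58,1],[-0.169,0,0,0,-1.25,-1.03,1],[-0.169,0,0,0,-1.25,-1.03,1],[-0.169,0,0,0,-1.25,-1.03,1],[-0.169,0,0,0,-1.25,-1.03,1],[-0.169,0,0,0,-1.25,-1.03,1],[-0.169,0,0,0,-1.25,-1.03,1]])

```text
time: 17.85
tcp_pos: [494.7, -279.1, 134.5]
ee_rot: [0.416, 0.755, 0.444, 0.245]
ft_force: [-0.6, 0.3, -1.5]
gripper_width: 14.1
gripper_force: 45.0
```

```bash
cat > dish.py <<'E'
from h import *
s=robot.state();print(s["time"],s["tcp_pos"].round(1),s["q"].round(2),s["ft_force"].round(1))
for n in("scene","top"):
    p=robot.capture(n);c=cloud(p)
    save(p,"%s_%d.png"%(n,s["time"]*100),(150,190,100,90) if n=="scene" else (380,150,100,90),4)
    for r in robot.silhouettes("bead0",p)[:6]:
        q=c[r["mask"]];q=q[~np.isnan(q[:,0])]
        print(n,round(r["score"],2),np.median(q,0).round(),len(q))
E
python3 dish.py; python3 dump.py -48,42,20 -34,65,20 -20,90,20 -5,115,20 0,130,20
```

```text
17.85 [ 494.7 -279.1  134.5] [-0.73 -0.42  2.29  0.61  0.34 -0.7 ] [-0.6  0.3 -1.5]
scene 0.62 [ 444. -274.   21.] 52
scene 0.44 [ 462. -235.   19.] 76
scene 0.36 [ 500. -269.   10.] 2363
top 0.48 [ 458. -236.   24.] 52
[ 494.2 -278.8  133.6] [-0.73 -0.42  2.29  0.61  0.34 -0.7 ]
-48,42,20 [ 508. -286.  140.] [0.169, -0.0, -0.001, 0.04, 1.4, 0.97]
-34,65,20 [ 529. -298.  161.] [0.413, -0.0, -0.001, 0.05, 4.43, 1.87]
-20,90,20 [ 549. -309.  178.] [0.658, -0.001, -0.001, 0.05, 7.09, 2.87]
-5,115,20 [ 567. -319.  189.] [0.92, -0.001, -0.001, 0.05, 9.14, 4.1]
0,130,20 [ 573. -322.  198.] [1.007, -0.001, -0.001, 0.05, 10.24, 4.14]
```

>>> servo_tool(motion=[[0.1,0,0,0,0.8,0.5,1],[0.22,0,0,0,2,1.2,1],[0.34,0,0,0.05,3.5,1.6,1],[0.46,0,0,0.05,5,2.1,1],[0.58,0,0,0.05,6.2,2.5,1],[0.7,0,0,0.05,7.4,3.1,1],[0.82,0,0,0.05,8.4,3.6,1],[0.92,0,0,0.05,9.14,4.1,1],[1.007,0,0,0.05,10.24,4.14,1],[1.007,0,0,0.05,10.24,4.14,1],[1.007,0,0,0.05,10.24,4.14,1]])

```text
time: 19.15
tcp_pos: [573.2, -322.1, 196.7]
ee_rot: [-0.0, 0.862, 0.507, 0.0]
ft_force: [-0.5, 0.6, -2.1]
gripper_width: 13.7
gripper_force: 45.0
```

```bash
python3 dish.py; python3 go.py 20 0 200 0 0; python3 -c "
import cv2,glob,numpy as np
f=sorted(glob.glob('pics/*_1[89]*.png'));print(f)
a=[cv2.resize(cv2.imread(x),(400,360)) for x in f[-2:]];cv2.imwrite('pics/j3.png',np.hstack(a))"
```

```text
19.15 [ 573.2 -322.1  196.7] [-0.6   0.33  1.1   0.    1.71 -0.09] [-0.5  0.6 -2.1]
scene 0.65 [ 451. -254.   21.] 51
scene 0.46 [ 465. -236.   21.] 45
top 0.58 [ 445. -252.   24.] 46
top 0.45 [ 440. -274.   23.] 57
top 0.4 [ 459. -236.   22.] 77
[ 571.8 -321.3  198.7] [-0.4  0.4 -1.3]
(np.float64(20.0), np.float64(0.0), np.float64(200.0), np.float64(0.0), np.float64(0.0)) [0.001, -0.001, -0.37, 23.68, -17.84, 1.77]
['pics/scene_1914.png', 'pics/top_1914.png']
```

View pics/j3.png

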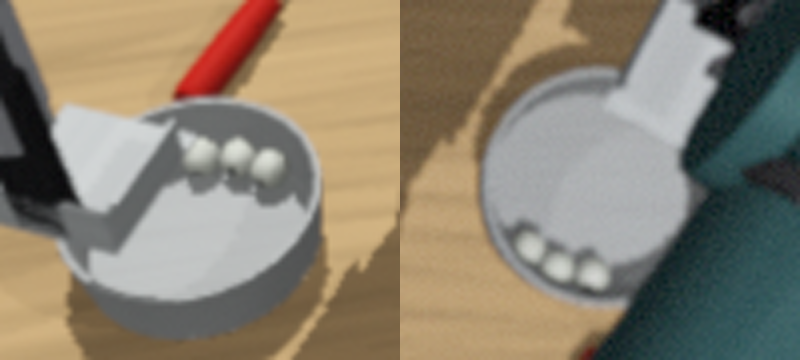

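All three beads lie in the dish, at left-panel (200-270,160). Next I'll stand the scoop back in the trough.

>>> servo_tool(motion=[[0,0,-0.02,1.5,-1.1,0,1],[0,0,-0.06,4,-3,0,1],[0,0,-0.11,7,-5.3,0,1],[0,0,-0.16,10,-7.5,0,1],[0,0,-0.2,13,-9.8,0,1],[0,0,-0.25,16,-12,0,1],[0,0,-0.3,19,-14.3,0,1],[0,0,-0.34,21.5,-16.2,0,1],[0,0,-0.37,23,-17.3,0,1],[0,0,-0.37,23.7,-17.84,0,1],[0,0,-0.37,23.7,-17.84,0,1],[0,0,-0.37,23.7,-17.84,0,1]])

```text
time: 20.55
tcp_pos: [531.5, -28.8, 198.5]
ee_rot: [0.0, 0.754, 0.657, 0.0]
ft_force: [0.2, 0.6, -1.0]
gripper_width: 13.9
gripper_force: 45.0
```

```bash
python3 go.py 20 0 94 0 0
```

```text
[531.5 -28.8 198.5] [ 0.2  0.6 -1. ]
(np.float64(20.0), np.float64(0.0), np.float64(94.0), np.float64(0.0), np.float64(0.0)) [0.001, -0.0, -0.001, 0.1, -0.1, 12.35]
```

>>> servo_tool(motion=[[0,0,0,0.1,-0.1,2,1],[0,0,0,0.1,-0.1,4.5,1],[0,0,0,0.1,-0.1,7,1],[0,0,0,0.1,-0.1,9.5,1],[0,0,0,0.1,-0.1,11.3,1],[0,0,0,0.1,-0.1,12.2,1],[0,0,0,0.1,-0.1,12.35,1],[0,0,0,0.1,-0.1,12.35,1]])

```text
time: 21.35
tcp_pos: [531.4, -27.6, 75.3]
ee_rot: [0.0, 0.754, 0.657, 0.001]
ft_force: [-0.5, 0.4, -1.9]
gripper_width: 13.9
gripper_force: 45.0
```

>>> servo_tool(motion=[[0,0,0,0,0,0.1,1],[0,0,0,0,0,0.2,1],[0,0,0,0,0,0.2,1]])

```text
time: 21.65
tcp_pos: [531.3, -26.9, 73.4]
ee_rot: [0.0, 0.754, 0.657, 0.001]
ft_force: [-0.3, 0.7, -2.8]
gripper_width: 13.5
gripper_force: 45.0
```

>>> servo_tool(motion=[[0,0,0,0,0,0.1,1],[0,0,0,0,0,0.15,1],[0,0,0,0,0,0.15,1]])

```text
time: 21.95
tcp_pos: [531.4, -26.9, 72.2]
ee_rot: [0.0, 0.754, 0.657, 0.001]
ft_force: [-0.4, 1.1, 3.3]
gripper_width: 13.7
gripper_force: 45.0
```

Contact with the trough floor. I'll release it and retreat straight up.

>>> servo_tool(motion=[[0,0,0,0,0,0,0.8],[0,0,0,0,0,0,0.5],[0,0,0,0,0,0,0.2],[0,0,0,0,0,0,0],[0,0,0,0,0,0,0],[0,0,0,0,0,0,0],[0,0,0,0,0,0,0],[0,0,0,0,0,0,0]])

```text
time: 22.75
tcp_pos: [530.9, -26.9, 71.2]
ee_rot: [-0.0, 0.754, 0.657, 0.0]
ft_force: [0.1, 0.3, -0.4]
gripper_width: 71.2
gripper_force: 0.0
```

>>> servo_tool(motion=[[0,0,0,0,0,-1,0],[0,0,0,0,0,-3,0],[0,0,0,0,0,-6,0],[0,0,0,0,0,-10,0],[0,0,0,0,0,-14,0],[0,0,0,0,0,-18,0],[0,0,0,0,0,-20,0],[0,0,0,0,0,-20,0],[0,0,0,0,0,-20,0]])

```text
time: 23.65
tcp_pos: [530.8, -27.0, 271.2]
ee_rot: [-0.0, 0.754, 0.657, 0.0]
ft_force: [0.7, -0.5, -0.6]
gripper_width: 93.9
gripper_force: 0.0
```

```bash
python3 dish.py; python3 -c "
from h import *
p=robot.capture('scene');save(p,'fin.png',(130,130,280,170),2.5)"
```

```text
23.65 [530.8 -27.  271.2] [-0.16  0.04  1.29  0.    1.81 -0.02] [ 0.7 -0.5 -0.6]
scene 0.45 [ 446. -275.   20.] 58
scene 0.38 [ 463. -236.   21.] 59
scene 0.37 [ 451. -254.   20.] 69
top 0.63 [ 455. -236.   23.] 56
top 0.39 [ 440. -275.   22.] 74
top 0.39 [ 445. -252.   23.] 57
```

View pics/fin.png

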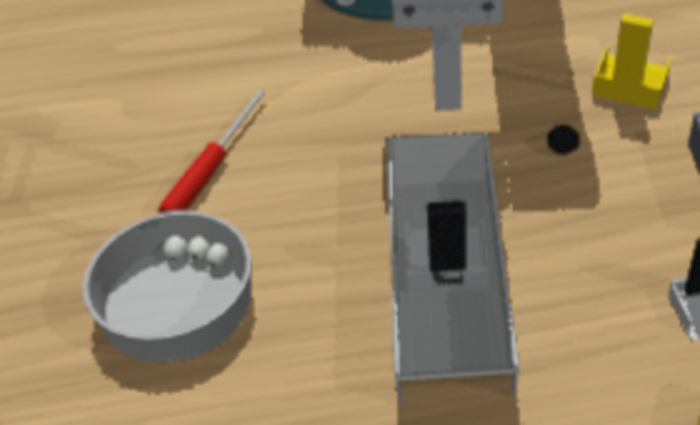

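The scoop stands upright and released in the trough, at (447,240). The three beads rest in the dish at (175-217,248).

```bash
python3 -c "
from rig import robot
print(robot.job_done())"
```

```text
the job is handed in; nothing more can be done
None
```

The job is handed in at about 24 s of the 61 s allowed: all three beads were carried to the dish in one scoopful, and the scoop stands upright and released in the trough.

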